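# Clear the extension gauge's scale and set its arm to the line

### The arm

A 7-joint arm with a two-finger parallel gripper is mounted at the origin on a cart in front of the work surface, level with it; the furniture and walls round the work are solid. World frame = base frame: x ahead of the robot, y to its left, z up, the work surface at z = 0. Lengths are in m, angles in rad, forces in N, time in s.
With the tool pointing down it reaches from about 0.425 to 0.875 m from the base axis. Payload 4.7 kg.
Tool frame: the origin (TCP) lies where the fingers leave the gripper's body, on its centre line; the fingertips stand 70 mm ahead of it and the grasp point (between the pads) lies 51 mm ahead of it; z points along the fingers, y is the line along which they close (so a half turn about z gives the same grasp; the last joint's range is limited). The gripper opens to 87 mm and grips with 3 to 60 N. Pads are 19 mm wide; open, the fingers measure 117 mm over their backs; the gripper's body (75 mm by 190 mm) begins 51 mm behind the grasp point.
Start: joints at [1.216, 0.321, -0.07, 1.45, 0.023, 1.371, -0.057], TCP at [0.234, -0.606, 0.292] pointing down, gripper open.
Joint ranges: [-2.86, 2.86], [-0.3, 2.09], [-1.38, 1.24], [0.06, 2.45], [-1.56, 4.7], [0.09, 2.05], [-2.69, 2.69]. Speed limits (rad/s): [2.57, 2.57, 3.14, 3.14, 3.14, 3.14, 3.14].

### API

Orientations are given as a rotation vector (axis times angle).
In Python, from bench import ctrl gives the robot as it stands.
- The arm moves only by the tool play_rows, never from a script. Its argument "increments" is a list that holds one entry, the list of rows, each a list of 7 numbers: the shift along the tool's x, y, z as a fraction of full scale, then the turn, a rotation vector about the tool's x, y, z as a fraction of full scale, then the gripper command: -1 is shut, 1 is fully open, values between are in proportion. A call has 1 to 8 rows; each row is the pose to reach, as a shift and turn from the pose commanded when the call began, along the tool's axes at that moment; what a row does not reach only later rows make up. Full scale, the value 1, is 0.1 m for a shift and 90 degrees for a turn. A row lasts 1/10 s, in which the tool goes at most 50 mm and 8.59 degrees, less where a joint would pass 70% of its speed; a pose out of reach is approached as far as the arm can. A call with a number of a shift or a turn outside -1 to 1 is refused whole. A call with a gripper value outside its range is refused whole. The fingers move at their own pace and stop on an object; "squeeze" is the grip in N (left out, the last holds). Time passes only in rows, so rows that repeat a pose let the fingers close. It gives the time, the measured TCP pose, the force, the opening and the grip force at its end, in the units of the state.
- ctrl.get_state(): the state, without advancing time (a new reading comes with each control period).
- ctrl.get_image(name): name is "scene" or "top" or "wrist"; returns the picture (480x640x3 uint8, red, green, blue); there is no depth.
- ctrl.get_calibration(name): a dict with "vertical_fov" (degrees; the focal length in pixels is half the picture's height over the tangent of half this angle, whatever the lens; pixels are square), "cx", "cy" (the principal point, pixels), "R" (3x3) and "t" (3): a world point X has camera coordinates R X + t; the wrist camera has in their place "T_tool_cam" (4x4, takes a point from camera to tool coordinates, whose origin is the TCP and whose axes are the flange's). Camera axes: x right, y down, z forward; pixel columns grow to the right and rows downward; lengths in m; the calibration is good to about 2 mm. A picture is of the moment at which its call begins: read the wrist's pose just before it. get_calibration takes no time and is no camera call.
- ctrl.close_job(): hands the job in; it is judged then, once.
The state is a dict: "time": time; "joint_positions": joint angles; "qd": joint speeds; "joint_torque": joint torques, N m; "position": TCP position; "tool_rot": TCP orientation; "ft_force": force on the tool from outside, world axes, zero at the start; "torque": the same for the moment, N m; "grip_width": opening from 0.0 (shut) to 1.0 (fully open); "grip_force": force on a finger pad.
Only numpy, scipy, OpenCV 4.12 (cv2) and the standard library are available. Lean on these libraries where they do the work, as an engineer would, in place of code of your own. Each camera call takes 0.05 s, during which the arm holds its last target. There are 200 camera calls.

### The job

Take the small wooden block and use it to sweep the three brass offcuts off the gauge's base plate onto the bench (push them, do not pick them up), then set the block down flat on the bench, clear of the gauge. Then squeeze the gauge's lock button in, pull the arm out until its pointer stands on the long line that crosses the whole scale strip, and keep holding it there: a spring pulls it back, so finish while still holding the arm. Leave the glue pot, the cutters and the little carton alone.

Things in the scene. Friction and masses are not known exactly. Their poses are not given: they have to be found in the camera images.
- gauge: Extension gauge, screwed to the bench: grey plate 145 (x) x 400 (y) x 14 mm high. Origin: centre of the plate's underside; y axis: the way the arm is pulled out; x axis: away from the robot. Square outer tube, 24 mm, along y at x = +40, y = -198 to -64, top 58 mm above the bench. The scale side (round x = -35) is bare and flat from the pointer to the plate's end, y = +200.
- head_grip (a point): Grip point, centred in the arm's black head, 52 mm above the bench; axes as the gauge's. Head 34 (x) x 30 (y) mm, 27 to 73 mm above the bench; the button sticks out 7 mm from its -x face (towards the robot), 41 mm in all across x. Grip across x from above: one finger pushes the button in, the other bears on the opposite face; keep the pads within 10 mm in y (tube behind, pointer stem ahead).
- lock_button (a joint): Travel of the steel lock button (22 x 20 mm, 42 to 62 mm above the bench, on the head's -x face): 0 out (locked), 0.006 m fully in, moving along the gauge's +x. It springs out by itself; 1.6 N starts it, 4 N holds it fully in. Beyond about 0.004 m the arm is free; when out, a nose stops the arm about 1 mm from home.
- gauge_arm (a joint): How far the arm is pulled out of the outer tube along the gauge's +y, m: 0 home (where it starts, locked), at most 0.13. A spring pulls it home with 2.5 to 4 N, and it moves with slight damping (15 N per m/s).
- pointer_tip (a point): Tip of the thin steel pointer bar (3 mm thick, 16.5 to 19.5 mm above the bench, 8 mm wide, narrowing at the tip) that juts from the foot of the head's front towards -x, over the scale strip. It moves with the arm: 19 mm ahead of (+y) and 59 mm to -x of head_grip along the gauge's axes. At home its front edge is at gauge y = -22 mm.
- scale_mark (a point): Middle of the target line: the one dark line across the whole 44 mm width of the scale strip (the other lines, every 10 mm, are short). The 44 x 150 mm strip lies on the plate at gauge x = -35, top 15 mm above the bench; its place along y differs each time. Axes as the gauge's; the arm is set when pointer_tip has the same y along the gauge.
- plate_end (a point): Middle of the scale side's free edge at the plate's +y end, on the plate's top 14 mm above the bench (gauge x = -35, y = +200 mm). Off this edge is the easy way to sweep the offcuts.
- block_center (a point): Centre of the loose wooden block, 34 (x) x 58 (y) x 24 mm high, lying flat on the bench to the left of the gauge; the point is 12 mm above its underside. Weighs about 40 g.
- chip0_center (a point): Centre (4 mm above its underside) of a loose brass offcut, 14 x 10 x 8 mm high, about 10 g, lying on the scale side of the plate (centres between gauge x = -49 and -21, y = +60 and +141 mm).
- chip1_center (a point): Centre (4 mm above its underside) of a loose brass offcut, 12 x 12 x 8 mm high, about 10 g, lying on the scale side of the plate (centres between gauge x = -49 and -21, y = +60 and +141 mm).
- chip2_center (a point): Centre (4 mm above its underside) of a loose brass offcut, T-shaped, 15 x 10 x 8 mm high, about 10 g, lying on the scale side of the plate (centres between gauge x = -49 and -21, y = +60 and +141 mm).
- glue_pot: Bystander: small brown jar with a white lid, 38 mm across, 46 mm high, behind the gauge. Origin under its centre.
- side_cutters: Bystander: side cutters with red handles, 40 x 189 x 14 mm, flat on the bench at the left. Origin under its centre.
- small_carton: Bystander: little red and white card box, 26 x 34 x 30 mm, behind the block. Origin under its centre.
Things that resemble listed ones, but are neither listed nor needed, are in the scene too. Leave any blue look-alike of the part that bears block_center alone.

How it is judged:
By the outcome, as a careful person would: the job done as asked, in the order asked, and still so for the second after the job is handed in, while the arm keeps its last pose, push and grip.
It also fails if it takes over 67 s, if anything falls off the work surface, if the arm or the gripper's body presses on something with over 40 N, if the wrist force passes 120 N, or if a joint passes its speed limit or range.

## Working session

There is one attempt and no reset: what is moved stays moved. The work goes in short steps, Python scripts to look and compute and a tool call to move; the robot and the scene stay as the last step left them, time stands still between calls to the robot, and variables do not carry over. Pictures are saved under pics/ and viewed, at most 10 in all, crops included, and the job is handed in when it is done.

Besides the shell and the picture viewer there is one more tool, called after ">>>" as name(argument=value, ...), one argument or row to a line, values as JSON. play_rows: Moves the arm, as the interface text tells. Shift numbers are shares of 0.1 m and turn numbers shares of 90 degrees, none past 1 either way. Its arguments: {"type":"object","properties":{"increments":{"type":"array"},"squeeze":{"type":"number"}},"required":["increments"]}

```bash
mkdir -p pics; cat > h.py <<'E'
import numpy as np, cv2
from bench import ctrl
from scipy.spatial.transform import Rotation as Ro
def K(c):
    f=240/np.tan(np.radians(c["vertical_fov"])/2); return f,c["cx"],c["cy"]
def cam(name,st=None):
    c=ctrl.get_calibration(name)
    if name=="wrist":
        T=np.array(c["T_tool_cam"]); R=Ro.from_rotvec(st["tool_rot"]).as_matrix()
        Rw=R@T[:3,:3]; o=R@T[:3,3]+np.array(st["position"])
    else:
        Rw=np.array(c["R"]).T; o=-Rw@np.array(c["t"])
    return c,Rw,o
def ray(name,u,v,z,st=None):
    c,Rw,o=cam(name,st); f,cx,cy=K(c)
    d=Rw@np.array([(u-cx)/f,(v-cy)/f,1]); return o+d*(z-o[2])/d[2]
def proj(name,X,st=None):
    c,Rw,o=cam(name,st); f,cx,cy=K(c)
    p=Rw.T@(np.array(X)-o); return np.array([f*p[0]/p[2]+cx,f*p[1]/p[2]+cy])
def shot(name,fn):
    st=ctrl.get_state(); im=cv2.cvtColor(np.array(ctrl.get_image(name)),cv2.COLOR_RGB2BGR); cv2.imwrite("pics/"+fn,im); return st,im
E
python3 - <<'E'
from h import *
for n in ("scene","top"):
    shot(n,n+"0.png"); c,R,o=cam(n); print(n,K(c),o.round(3),c.keys())
s=ctrl.get_state(); print(s)
print(ctrl.get_calibration("wrist"))
E
```

```text
scene (np.float64(578.7615117600096), 325.07025423685644, 235.2644151536127) [-0.426  0.818  0.649] dict_keys(['vertical_fov', 'cx', 'cy', 'R', 't'])
top (np.float64(484.1167369703031), 315.8648711354186, 241.79860153965168) [0.365 0.067 1.019] dict_keys(['vertical_fov', 'cx', 'cy', 'R', 't'])
{'time': 0.1, 'joint_positions': array([ 1.21611052,  0.32174904, -0.07005768,  1.45155722,  0.02261961,
        1.37082509, -0.0569026 ]), 'qd': array([ 0.00214793, -0.00090917,  0.00200419, -0.00204192,  0.00179887,
       -0.00103485, -0.00118391]), 'joint_torque': array([-1.29341159e-03, -4.92573988e+01, -4.05934202e-01, -3.13398564e+01,
       -6.40014955e-02,  3.94383667e-02,  8.34833600e-05]), 'position': array([ 0.23411502, -0.60596194,  0.29126837]), 'tool_rot': array([-3.08666702e+00, -5.75704810e-01,  6.92665633e-04]), 'ft_force': array([-0.35820853, -0.07669992, -0.0386919 ]), 'torque': array([-0.00010677,  0.01468544, -0.03228652]), 'grip_force': 0.0, 'grip_width': 1.0000750603235973}
{'vertical_fov': 71.92305708608365, 'cx': 322.57782735882876, 'cy': 242.6184334501113, 'T_tool_cam': array([[-1.11371593e-04, -9.58661967e-01, -2.84547397e-01,
         7.86477386e-02],
       [ 9.99999519e-01,  1.70517751e-04, -9.65886262e-04,
         2.69578170e-04],
       [ 9.74478806e-04, -2.84547368e-01,  9.58661487e-01,
        -9.29246247e-02],
       [ 0.00000000e+00,  0.00000000e+00,  0.00000000e+00,
         1.00000000e+00]])}
```

View pics/top0.png

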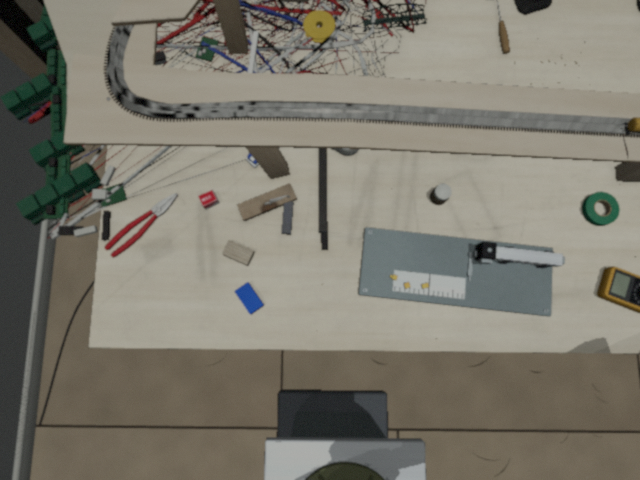

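View pics/scene0.png

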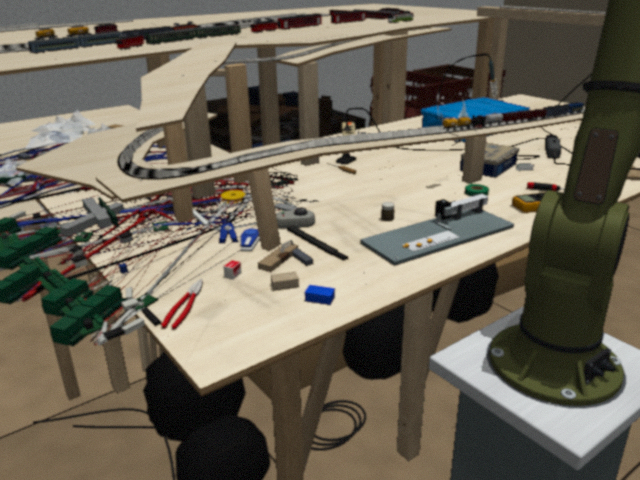

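The top view shows the wooden block at about (238,252) and the blue decoy at (249,298). The gauge plate spans (360,228) to (553,315), with its head near (484,252). The chips sit near (394,276), (407,286) and (425,286). The scene view agrees, and it shows a raised deck behind the work.

```bash
python3 - <<'E'
from h import *
im=cv2.imread("pics/top0.png"); hsv=cv2.cvtColor(im,cv2.COLOR_BGR2HSV)
for p in [(238,252),(500,290),(380,250),(407,286),(249,270),(394,276)]: print(p,hsv[p[1],p[0]])
# plate: bluish grey
m=cv2.inRange(hsv,(80,15,60),(115,90,170)); m[:220]=0;m[325:]=0;m[:,:345]=0;m[:,570:]=0
cs,_=cv2.findContours(m,cv2.RETR_EXTERNAL,cv2.CHAIN_APPROX_NONE); c=max(cs,key=cv2.contourArea)
h=cv2.convexHull(c); r=cv2.minAreaRect(h); print(r)
b=cv2.boxPoints(r); W=np.array([ray("top",u,v,.014)[:2] for u,v in b]); print(W.round(4)); print("ctr",W.mean(0),[np.linalg.norm(W[i]-W[i-1]).round(4) for i in range(4)])
for n,roi,z in (("block",(215,232,262,272),.024),):
    x0,y0,x1,y1=roi; s=cv2.GaussianBlur(im,(0,0),1)[y0:y1,x0:x1]; g=s[:,:,0]  # blue channel darker on block
    t,mm=cv2.threshold(g,0,255,cv2.THRESH_BINARY_INV+cv2.THRESH_OTSU)
    cs,_=cv2.findContours(mm,cv2.RETR_EXTERNAL,cv2.CHAIN_APPROX_NONE); c=max(cs,key=cv2.contourArea)
    r=cv2.minAreaRect(c); b=cv2.boxPoints(r)+[x0,y0]; W=np.array([ray("top",u,v,z)[:2] for u,v in b]); print(t,b.round(1).tolist(),W.round(4).tolist(),W.mean(0))
cr=im[215:325,350:570]; cr2=im[230:310,200:275]
cv2.imwrite("pics/c1.png",np.vstack([cv2.resize(cr,(770,385),interpolation=cv2.INTER_CUBIC)]))
for p in [(394,276),(407,286),(425,286),(484,247),(238,252),(249,298),(208,199),(440,192),(140,230)]: print(p,ray("top",*p,.02).round(3))
print("deck",ray("top",300,146,0.3),ray("top",300,146,0.15))
E
```

```text
(238, 252) [ 20  39 139]
(500, 290) [ 93  25 110]
(380, 250) [ 93  24 119]
(407, 286) [ 23 128 170]
(249, 270) [ 24  25 164]
(394, 276) [ 23 123 168]
((457.4084167480469, 271.4009704589844), (193.383056640625, 66.70665740966797), 6.473956108093262)
[[ 0.4404 -0.0258]
 [ 0.5809 -0.0425]
 [ 0.5388 -0.4484]
 [ 0.4    -0.4218]]
ctr [ 0.49004004 -0.23464283] [np.float64(0.398), np.float64(0.1415), np.float64(0.408), np.float64(0.1413)]
130.0 [[220.2, 254.8], [227.5, 237.8], [256.5, 250.2], [249.2, 267.2]] [[0.5169, 0.26], [0.553, 0.2465], [0.5274, 0.1851], [0.4916, 0.199]] [0.52224398 0.22266765]
(394, 276) [ 0.477 -0.101  0.02 ]
(407, 286) [ 0.457 -0.128  0.02 ]
(425, 286) [ 0.457 -0.165  0.02 ]
(484, 247) [ 0.541 -0.291  0.02 ]
(238, 252) [0.524 0.224 0.02 ]
(249, 298) [0.429 0.198 0.02 ]
(208, 199) [0.637 0.292 0.02 ]
(440, 192) [ 0.659 -0.203  0.02 ]
(140, 230) [0.568 0.432 0.02 ]
deck [0.64853164 0.08969046 0.3       ] [0.70766607 0.09440382 0.15      ]
```

View pics/c1.png

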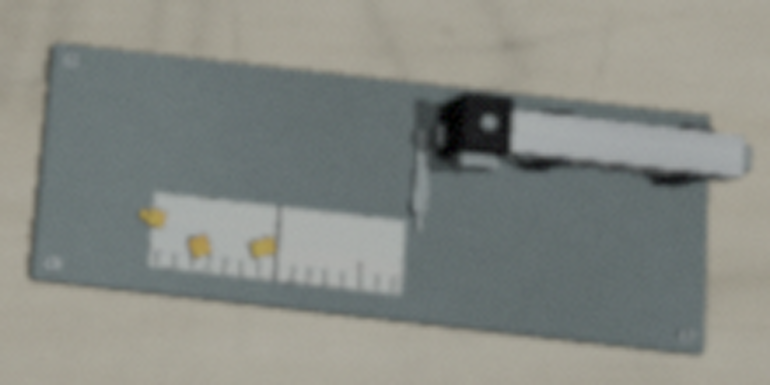

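The strip's long line is at top-view pixel (429,284), and the pointer tip is near (470,269). The chips lie on both sides of the strip's left half. I'll move toward the gauge for a wrist view.

>>> play_rows(
  increments=[
    [[0.5,-0.45,0,0,0,0,1],[1,-0.9,0,0,0,0,1],[1,-0.9,0,0,0,0,1],[1,-0.9,0,0,0,0,1]],
  ],
)

```text
time: 0.5
position: [0.2994, -0.4812, 0.2923]
tool_rot: [-3.084, -0.589, -0.003]
ft_force: [0.4, -0.2, 0.6]
grip_width: 1.001
grip_force: 0.0
```

>>> play_rows(
  increments=[
    [[0.5,-0.45,0,0,0,0,1],[1,-0.9,0,0,0,0,1],[1,-0.9,0,0,0,0,1],[1,-0.9,0,0,0,0,1]],
  ],
)

```text
time: 0.9
position: [0.359, -0.3616, 0.2923]
tool_rot: [-3.085, -0.589, -0.002]
ft_force: [0.5, -0.4, 0.5]
grip_width: 1.001
grip_force: 0.0
```

>>> play_rows(
  increments=[
    [[0.5,-0.4,0,0,0,-0.1,1],[1,-0.8,0,0,0,-0.2,1],[1,-0.8,0,0,0,-0.3,1],[1,-0.8,0,0,0,-0.4,1],[1,-0.8,0,0,0,-0.5,1],[1,-0.8,0,0,0,-0.6,1],[1,-0.8,0,0,0,-0.7,1],[1,-0.8,0,0,0,-0.7,1]],
  ],
)

```text
time: 1.7
position: [0.4199, -0.2569, 0.292]
tool_rot: [-2.329, -2.108, 0.001]
ft_force: [-0.2, 0.1, 0.5]
grip_width: 0.998
grip_force: 0.0
```

```bash
cat >> h.py <<'E'
def plan(x,y,z,yang,st=None):
    st=st or ctrl.get_state(); R=Ro.from_rotvec(st["tool_rot"])
    a=np.radians(yang); Y=np.array([np.cos(a),np.sin(a),0]); Z=np.array([0,0,-1.]); X=np.cross(Y,Z)
    T=Ro.from_matrix(np.c_[X,Y,Z])
    d=R.inv().apply(np.array([x,y,z])-st["position"])/0.1
    r=(R.inv()*T).as_rotvec()/(np.pi/2)
    return d.round(3),r.round(3)
def info():
    s=ctrl.get_state(); Y=Ro.from_rotvec(s["tool_rot"]).as_matrix()[:,1]
    print("t",round(s["time"],2),"pos",np.round(s["position"],4),"yang",np.degrees(np.arctan2(Y[1],Y[0])).round(2),"F",np.round(s["ft_force"],1),"w",round(s["grip_width"]*87,1),"g",round(s["grip_force"],1)); return s
E
python3 - <<'E'
from h import *
info(); st,im=shot("wrist","w1.png")
E
```

```text
t 1.7 pos [ 0.4199 -0.2569  0.292 ] yang -5.71 F [-0.2  0.1  0.5] w 86.8 g 0.0
```

View pics/w1.png

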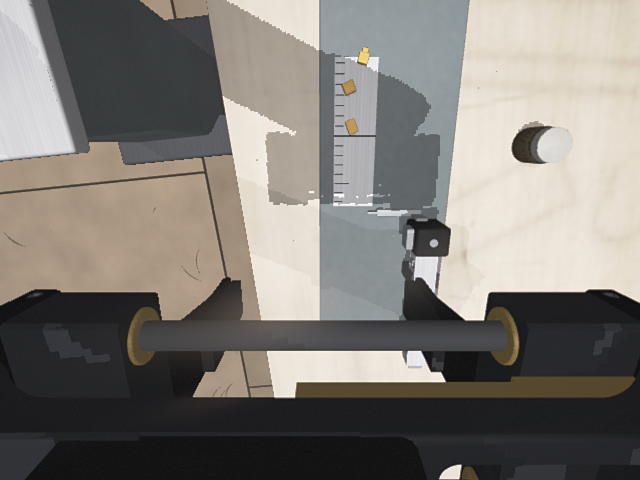

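The wrist view shows the scale's long line at v≈136 (u 334–376) and the pointer bar at v≈212 with its tip near u≈368. The head's top is centred near (432,238), with the button on its left. The chips are at (363,56), (349,87) and (352,127).

```bash
python3 - <<'E'
from h import *
im=cv2.imread("pics/w1.png"); st=ctrl.get_state()
hsv=cv2.cvtColor(im,cv2.COLOR_BGR2HSV)
g=cv2.cvtColor(im,cv2.COLOR_BGR2GRAY).astype(float)
w=lambda u,v,z: ray("wrist",u,v,z,st)
# left plate edge: wood(yellowish)->plate(bluish): use b-r; left edge and right edge
d=im[:,:,0].astype(float)-im[:,:,2]
L=[];Rr=[]
for v in range(5,190,4):
    s=np.diff(cv2.GaussianBlur(d[v:v+1],(0,0),1.0)[0]); a=305+np.argmax(s[305:332]); L.append((a+.5,v))
    b=430+np.argmin(s[430:500]); Rr.append((b+.5,v))
fit=lambda P:cv2.fitLine(np.array([w(u,v,.014)[:2]*1000 for u,v in P],np.float32),cv2.DIST_HUBER,0,.01,.01).ravel()
l=fit(L);r=fit(Rr); 
for q in (l,r): print(q, "yaw",np.degrees(np.arctan2(q[0],q[1])), "x at y=-150:", q[2]+q[0]/q[1]*(-150-q[3]))
# line row
for u in (338,348,358,372): 
    v=125+np.argmin(g[125:146,u]); print("line",u,v,w(u,v,.015)[:2].round(4))
print("strip corners",[w(*p,.015)[:2].round(4) for p in ((334,205),(374,206),(333,57),(379,57))])
cv2.imwrite("pics/w1c.png",cv2.resize(im[190:270,330:470],(770,440),interpolation=cv2.INTER_CUBIC))
m=cv2.inRange(hsv,(12,110,100),(30,255,255)); m[150:]=0
for c in cv2.findContours(m,cv2.RETR_EXTERNAL,cv2.CHAIN_APPROX_NONE)[0]:
    if cv2.contourArea(c)>30: (u,v),_,_=cv2.minAreaRect(c); print("chip",u,v,w(u,v,.02)[:2].round(4))
E
```

```text
[ 1.0226088e-01  9.9475759e-01  4.2639587e+02 -1.6169569e+02] yaw 5.869376 x at y=-150: 427.59818
[ 1.0268671e-01  9.9471372e-01  5.7205841e+02 -1.4830009e+02] yaw 5.893904 x at y=-150: 571.88293
line 338 136 [ 0.4451 -0.172 ]
line 348 136 [ 0.4557 -0.173 ]
line 358 136 [ 0.4663 -0.1741]
line 372 136 [ 0.4812 -0.1756]
strip corners [array([ 0.4342, -0.2453]), array([ 0.4791, -0.251 ]), array([ 0.4467, -0.0965]), array([ 0.4924, -0.1011])]
chip 351.20001220703125 126.10000610351562 [ 0.4594 -0.1636]
chip 348.70001220703125 86.90000915527344 [ 0.4597 -0.1261]
chip 363.6000061035156 55.20000457763672 [ 0.4766 -0.0991]
```

View pics/w1c.png

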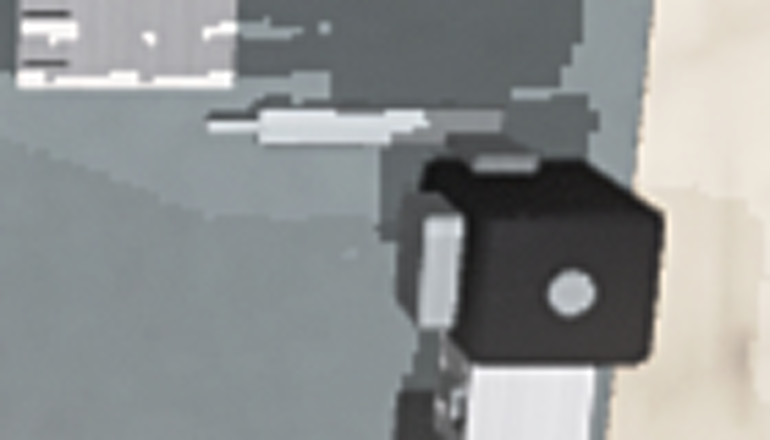

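```bash
python3 - <<'E'
from h import *
st=ctrl.get_state(); ps=(330,190)
w=lambda u,v,z: ray("wrist",330+u/5.5,190+v/5.5,z,st)[:2]
yg=np.array([.1025,.9947]); xg=np.array([.9947,-.1025])
hd=np.mean([w(*p,.073) for p in ((470,212),(662,212),(645,362),(455,362))],0); tip=w(207,125,.018)
print("head",hd,"tip",tip,"tip-head gauge",(tip-hd)@xg,(tip-hd)@yg)
ln=np.array([.4610,-.1736]); print("travel",(ln-tip)@yg, "line-head",(ln-hd)@yg-.019)
O=hd-.04*xg+.045*yg; print("O from head",O, "O x from plate", .49973+.1025*(O[1]+.15)/.9947)
for c in ([.4594,-.1636],[.4597,-.1261],[.4766,-.0991],ln):print("gauge",((np.array(c)-O)@xg).round(4),((np.array(c)-O)@yg).round(4))
print(plan(.48,.05,.292,20))
E
```

```text
head [ 0.52525015 -0.28137651] tip [ 0.4711115  -0.25732928] tip-head gauge -0.05631655773630733 0.018370567763885362
travel 0.0822490819277276 line-head 0.08161964969161296
O from head [ 0.49007465 -0.23251501] O x from plate 0.4912271467822275
gauge -0.0376 0.0654
gauge -0.0411 0.1027
gauge -0.0271 0.1313
gauge -0.035 0.0556
(array([ 3.114e+00,  2.930e-01, -1.000e-03]), array([-0.   , -0.   , -0.286]))
```

>>> play_rows(
  increments=[
    [[0.5,0,0,0,0,-0.09,1],[1,0,0,0,0,-0.18,1],[1,0,0,0,0,-0.27,1],[1,0,0,0,0,-0.36,1],[1,0,0,0,0,-0.42,1]],
  ],
)

```text
time: 2.25
position: [0.4305, -0.1568, 0.2922]
tool_rot: [1.52, 2.749, -0.001]
ft_force: [0.1, -0.5, -0.6]
grip_width: 0.998
grip_force: 0.0
```

>>> play_rows(
  increments=[
    [[0.5,0.5,0,0,0,0,1],[1,1,0,0,0,0,1],[1,1,0,0,0,0,1],[1,1,0,0,0,0,1]],
  ],
)

```text
time: 2.65
position: [0.4636, -0.0127, 0.2927]
tool_rot: [1.514, 2.753, 0.004]
ft_force: [-0.4, -0.2, 0.7]
grip_width: 1.0
grip_force: 0.0
```

>>> play_rows(
  increments=[
    [[0.5,0.5,0.2,0,0,-0.09,1],[1,1,0.4,0,0,-0.18,1],[1,1,0.6,0,0,-0.27,1],[1,1,0.6,0,0,-0.36,1],[1,1,0.6,0,0,-0.4,1],[1,1,0.6,0,0,-0.4,1]],
  ],
)

```text
time: 3.25
position: [0.4949, 0.1182, 0.2316]
tool_rot: [-0.603, -3.082, 0.001]
ft_force: [0.7, -0.7, 1.1]
grip_width: 1.004
grip_force: 0.0
```

```bash
python3 - <<'E'
from h import *
s=info(); print(plan(.46,.2,.23,67.4), s["joint_positions"].round(2))
st,im=shot("wrist","w2.png")
E
```

```text
t 3.25 pos [0.4949 0.1182 0.2316] yang 67.85 F [ 0.7 -0.7  1.1] w 87.3 g 0.0
(array([0.631, 0.626, 0.016]), array([-0.   , -0.001,  0.005])) [ 0.46  0.12 -0.79  1.85  0.09  1.21  0.83]
```

View pics/w2.png

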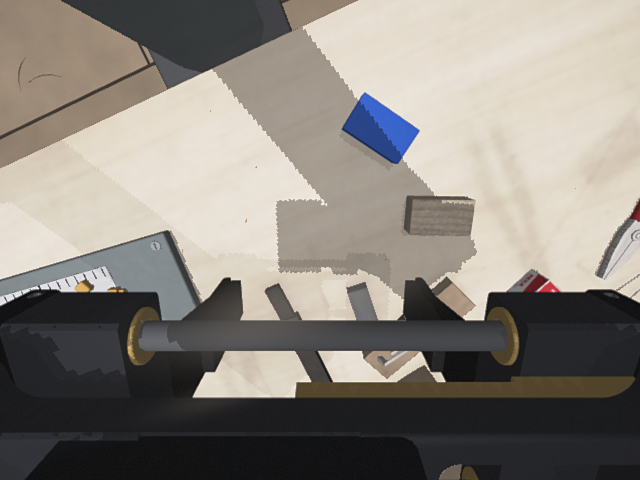

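The wooden block's top face spans about (410,196) to (474,237), and it is nearly aligned with the tool. The blue decoy is at (380,128).

```bash
python3 - <<'E'
from h import *
im=cv2.imread("pics/w2.png"); st=ctrl.get_state()
g=cv2.GaussianBlur(cv2.cvtColor(im,cv2.COLOR_BGR2GRAY),(0,0),.7).astype(float)
hsv=cv2.cvtColor(im,cv2.COLOR_BGR2HSV)
cr=im[185:250,395:490]; cv2.imwrite("pics/w2c.png",cv2.resize(cr,(760,520),interpolation=cv2.INTER_CUBIC))
for v in (205,215,225): print(v,[int(a) for a in g[v,398:484:1]])
print([int(a) for a in g[188:245,440]])
E
```

```text
205 [156, 156, 156, 154, 150, 143, 137, 118, 86, 72, 71, 73, 73, 82, 104, 119, 122, 122, 123, 122, 123, 123, 124, 125, 125, 124, 123, 123, 123, 125, 127, 127, 126, 125, 125, 127, 129, 127, 124, 123, 122, 122, 123, 123, 124, 124, 122, 120, 120, 121, 121, 120, 119, 120, 120, 121, 122, 121, 121, 122, 122, 123, 123, 123, 123, 124, 123, 121, 122, 122, 127, 134, 127, 122, 129, 153, 177, 205, 216, 216, 215, 214, 213, 212, 211, 211]
215 [153, 152, 152, 150, 143, 135, 118, 86, 72, 72, 74, 74, 82, 107, 124, 125, 122, 120, 120, 121, 123, 125, 126, 126, 126, 127, 126, 124, 123, 123, 123, 123, 122, 120, 121, 123, 126, 128, 127, 125, 121, 119, 120, 122, 123, 122, 121, 122, 123, 122, 121, 119, 118, 118, 119, 119, 119, 119, 119, 120, 124, 127, 127, 125, 122, 122, 124, 127, 127, 125, 123, 122, 123, 124, 134, 171, 207, 217, 217, 217, 217, 217, 217, 216, 216, 216]
225 [151, 151, 150, 147, 141, 124, 88, 71, 71, 74, 76, 84, 106, 125, 130, 130, 129, 127, 125, 124, 124, 123, 122, 120, 120, 122, 123, 123, 123, 124, 126, 125, 121, 119, 119, 122, 125, 127, 127, 126, 125, 126, 126, 125, 122, 122, 122, 121, 121, 120, 122, 123, 124, 123, 121, 120, 119, 117, 115, 115, 117, 118, 119, 118, 117, 117, 117, 118, 120, 119, 116, 112, 112, 138, 197, 221, 221, 220, 220, 220, 219, 219, 219, 219, 219, 219]
[224, 223, 223, 223, 222, 223, 225, 206, 135, 88, 83, 93, 108, 117, 122, 125, 126, 123, 117, 113, 111, 113, 117, 121, 126, 126, 124, 120, 117, 119, 125, 126, 125, 124, 122, 120, 121, 126, 131, 131, 127, 120, 115, 117, 120, 121, 119, 126, 145, 153, 154, 153, 154, 153, 153, 152, 152]
```

View pics/w2c.png

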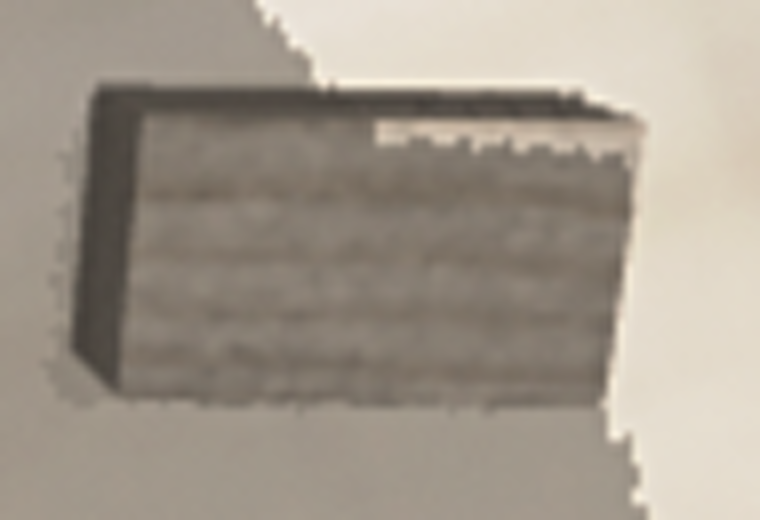

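The crop shows the block's top-face corners clearly, at crop pixels (142,113), (643,122), (605,407) and (118,395).

```bash
python3 - <<'E'
from h import *
st=ctrl.get_state()
W=np.array([ray("wrist",395+u/8-.5,185+v/8-.5,.024,st)[:2] for u,v in ((142,113),(643,122),(605,407),(118,395))])
c=W.mean(0); l=(W[1]-W[0]+W[2]-W[3])/2; s=(W[0]-W[3]+W[1]-W[2])/2
print(c,np.linalg.norm(l),np.linalg.norm(s),np.degrees([np.arctan2(l[1],l[0]),np.arctan2(s[1],s[0])]))
a=np.degrees(np.arctan2(l[1],l[0])); print(plan(*c,.072,a))
E
```

```text
[0.5246762  0.22544081] 0.057427423536794545 0.033519136746236626 [ 66.46230646 157.44438564]
(array([0.132, 1.107, 1.598]), array([-0.   , -0.   ,  0.014]))
```

>>> play_rows(
  increments=[
    [[0.07,0.5,0.2,0,0,0.014,1],[0.13,1,0.5,0,0,0.014,1],[0.13,1,0.8,0,0,0.014,1],[0.13,1,0.8,0,0,0.014,1]],
  ],
)

```text
time: 3.7
position: [0.5178, 0.217, 0.1478]
tool_rot: [-0.633, -3.069, 0.004]
ft_force: [0.3, -0.1, -0.5]
grip_width: 0.999
grip_force: 0.0
```

>>> play_rows(
  increments=[
    [[0,0.11,0,0,0,0,1],[0,0.11,0.3,0,0,0,1],[0,0.11,0.55,0,0,0,1],[0,0.11,0.8,0,0,0,1],[0,0.11,0.8,0,0,0,1]],
  ],
)

```text
time: 4.2
position: [0.5255, 0.2256, 0.0721]
tool_rot: [0.64, 3.075, -0.001]
ft_force: [-0.1, -0.4, -0.0]
grip_width: 1.0
grip_force: 0.0
```

```bash
python3 - <<'E'
from h import *
s=info(); print(plan(.5247,.2254,.072,66.5))
E
```

```text
t 4.2 pos [0.5255 0.2256 0.0721] yang 66.49 F [-0.1 -0.4 -0. ] w 87.0 g 0.0
(array([ 0.006, -0.005,  0.001]), array([-0.,  0., -0.]))
```

>>> play_rows(
  increments=[
    [[0,0,0,0,0,0,0.5],[0,0,0,0,0,0,0],[0,0,0,0,0,0,-1],[0,0,0,0,0,0,-1],[0,0,0,0,0,0,-1],[0,0,0,0,0,0,-1],[0,0,0,0,0,0,-1],[0,0,0,0,0,0,-1]],
  ],
  squeeze=20,
)

```text
time: 5.0
position: [0.5248, 0.227, 0.0729]
tool_rot: [0.635, 3.076, -0.0]
ft_force: [-1.3, -1.9, 4.8]
grip_width: 0.668
grip_force: 20.0
```

>>> play_rows(
  increments=[
    [[0,0,-0.2,0,0,0,-1],[0,0,-0.5,0,0,0,-1],[0,0,-0.8,0,0,0,-1],[0,0,-0.8,0,0,0,-1]],
  ],
)

```text
time: 5.4
position: [0.5265, 0.2285, 0.1561]
tool_rot: [0.634, 3.071, 0.006]
ft_force: [0.7, 0.7, 0.1]
grip_width: 0.665
grip_force: 20.0
```

```bash
python3 - <<'E'
from h import *
s=info(); O=np.array([.4908,-.2335]); xg=np.array([.9947,-.1025]);yg=np.array([.1025,.9947])
p=O-.035*xg+.025*yg; print(p, plan(*p,.152,-5.9))
E
```

```text
t 5.4 pos [0.5265 0.2285 0.1561] yang 66.68 F [0.7 0.7 0.1] w 57.8 g 20.0
[ 0.458548 -0.205045] (array([-1.092, -4.25 ,  0.026]), array([0.005, 0.001, 0.806]))
```

>>> play_rows(
  increments=[
    [[0,-0.5,0,0,0,0.09,-1],[-0.3,-1,0,0,0,0.18,-1],[-0.3,-1,0,0,0,0.27,-1],[-0.3,-1,0,0,0,0.36,-1],[-0.3,-1,0,0,0,0.42,-1]],
  ],
)

```text
time: 5.9
position: [0.512, 0.1222, 0.1513]
tool_rot: [-1.606, -2.699, 0.002]
ft_force: [-0.2, 0.8, -0.3]
grip_width: 0.663
grip_force: 20.0
```

>>> play_rows(
  increments=[
    [[-0.4,-0.3,0,0,0,0,-1],[-0.8,-0.6,0,0,0,0,-1],[-1,-0.8,0,0,0,0,-1],[-1,-0.8,0,0,0,0,-1]],
  ],
)

```text
time: 6.3
position: [0.489, -0.0081, 0.1509]
tool_rot: [-1.607, -2.698, 0.006]
ft_force: [-0.0, -0.5, -0.5]
grip_width: 0.668
grip_force: 20.0
```

>>> play_rows(
  increments=[
    [[-0.4,-0.3,0,0,0,0.09,-1],[-0.8,-0.6,0,0,0,0.18,-1],[-1,-0.7,0,0,0,0.27,-1],[-1,-0.7,0,0,0,0.36,-1],[-1,-0.7,0,0,0,0.39,-1],[-1,-0.7,0,0,0,0.39,-1]],
  ],
)

```text
time: 6.9
position: [0.4776, -0.1234, 0.1515]
tool_rot: [-2.337, -2.098, 0.0]
ft_force: [-0.1, 0.2, -0.5]
grip_width: 0.666
grip_force: 20.0
```

```bash
python3 - <<'E'
from h import *
s=info(); p=[ 0.4585,-0.205]; print(plan(*p,.152,-5.9))
E
```

```text
t 6.9 pos [ 0.4776 -0.1234  0.1515] yang -6.18 F [-0.1  0.2 -0.5] w 57.9 g 20.0
(array([-0.832, -0.102, -0.005]), array([-0.001, -0.   , -0.003]))
```

>>> play_rows(
  increments=[
    [[-0.4,-0.1,0,0,0,0,-1],[-0.83,-0.1,0,0,0,0,-1],[-0.83,-0.1,0.1,0,0,0,-1],[-0.83,-0.1,0.3,0,0,0,-1],[-0.83,-0.1,0.5,0,0,0,-1],[-0.83,-0.1,0.57,0,0,0,-1],[-0.83,-0.1,0.57,0,0,0,-1],[-0.83,-0.1,0.57,0,0,0,-1]],
  ],
)

```text
time: 7.7
position: [0.4593, -0.2053, 0.0957]
tool_rot: [2.337, 2.099, 0.001]
ft_force: [-0.3, -0.2, -0.8]
grip_width: 0.667
grip_force: 20.0
```

```bash
python3 - <<'E'
from h import *
s=info(); print(plan(.4585,-.205,.0895,-5.9)); shot("wrist","w3.png"); shot("top","t3.png")
E
```

```text
t 7.7 pos [ 0.4593 -0.2053  0.0957] yang -6.16 F [-0.3 -0.2 -0.8] w 58.0 g 20.0
(array([ 0.002, -0.008,  0.062]), array([ 0.   ,  0.   , -0.003]))
```

View pics/w3.png

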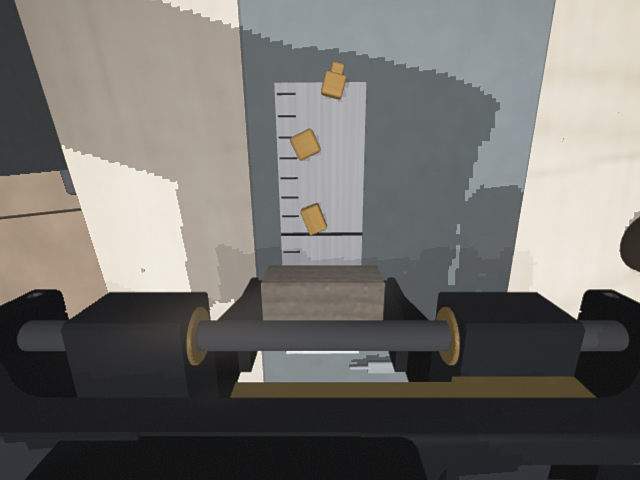

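The block is level just behind the chips. They are at (314,219), (305,144) and (334,82), all inside the block's width (263–384). Next I'll lower it slightly and sweep.

>>> play_rows(
  increments=[
    [[0,0,0.062,0,0,0,-1],[0.1,0,0.062,0,0,0,-1],[0.22,0,0.062,0,0,0,-1],[0.34,0,0.062,0,0,0,-1],[0.46,0,0.062,0,0,0,-1],[0.58,0,0.062,0,0,0,-1],[0.7,0,0.062,0,0,0,-1],[0.8,0,0.062,0,0,0,-1]],
  ],
)

```text
time: 8.6
position: [0.4675, -0.1249, 0.0891]
tool_rot: [2.338, 2.098, 0.0]
ft_force: [0.6, 0.1, 0.3]
grip_width: 0.665
grip_force: 20.0
```

>>> play_rows(
  increments=[
    [[0.12,0,0,0,0,0,-1],[0.24,0,0,0,0,0,-1],[0.36,0,0,0,0,0,-1],[0.48,0,0,0,0,0,-1],[0.56,0,0,0,0,0,-1],[0.56,0,0,0,0,0,-1]],
  ],
)

```text
time: 9.2
position: [0.4736, -0.069, 0.0891]
tool_rot: [-2.336, -2.1, -0.001]
ft_force: [0.2, -0.2, -0.3]
grip_width: 0.665
grip_force: 20.0
```

```bash
python3 - <<'E'
from h import *
s=info(); O=np.array([.4908,-.2335]); xg=np.array([.9947,-.1025]);yg=np.array([.1025,.9947])
d=s["position"][:2]-O; print(d@xg,d@yg); shot("wrist","w4.png")
E
```

```text
t 9.2 pos [ 0.4736 -0.069   0.0891] yang -6.1 F [ 0.2 -0.2 -0.3] w 57.9 g 20.0
-0.033938323772296795 0.161900347246989
```

View pics/w4.png

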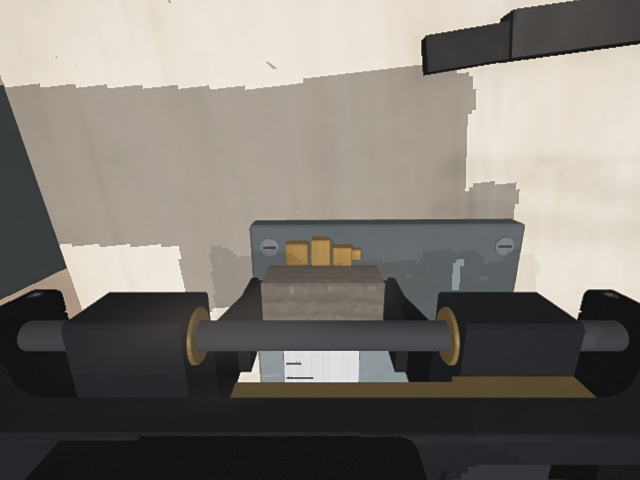

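The three chips sit against the block's front face at (297,252), (320,250) and (346,255). All are still on the plate, just short of its end, so I keep pushing.

>>> play_rows(
  increments=[
    [[0.1,0,0,0,0,0,-1],[0.2,0,0,0,0,0,-1],[0.3,0,0,0,0,0,-1],[0.4,0,0,0,0,0,-1],[0.5,0,0,0,0,0,-1],[0.58,0,0,0,0,0,-1],[0.58,0,-0.3,0,0,0,-1],[0.58,0,-0.6,0,0,0,-1]],
  ],
)

```text
time: 10.05
position: [0.4789, -0.0119, 0.1489]
tool_rot: [-2.336, -2.097, 0.002]
ft_force: [1.4, 0.1, 0.1]
grip_width: 0.666
grip_force: 20.0
```

```bash
cat > chips.py <<'E'
from h import *
import sys
O=np.array([.4908,-.2335]); xg=np.array([.9947,-.1025]);yg=np.array([.1025,.9947])
s=info()
for n in sys.argv[2:]:
    st,im=shot(n,n+sys.argv[1]+".png"); hsv=cv2.cvtColor(im,cv2.COLOR_BGR2HSV)
    m=cv2.inRange(hsv,(12,100,90),(30,255,255))
    for c in cv2.findContours(m,cv2.RETR_EXTERNAL,cv2.CHAIN_APPROX_NONE)[0]:
        if cv2.contourArea(c)>12:
            (u,v),wh,_=cv2.minAreaRect(c); p=ray(n,u,v,.006,st)[:2]; d=p-O
            if .3<p[0]<.7 and -.5<p[1]<.2: print(n,round(u),round(v),np.round(wh,1),p.round(3),"gauge",(d@xg).round(3),(d@yg).round(3))
E
python3 chips.py 5 wrist top scene; python3 -c "
from h import *; print(plan(.42,.09,.16,-6.1))"
```

```text
t 10.05 pos [ 0.4789 -0.0119  0.1489] yang -6.16 F [1.4 0.1 0.1] w 58.0 g 20.0
wrist 190 344 [42.4  9.5] [ 0.363 -0.078] gauge -0.143 0.142
wrist 454 336 [55. 11.] [ 0.577 -0.094] gauge 0.071 0.148
wrist 340 250 [13. 19.] [ 0.493 -0.011] gauge -0.021 0.221
wrist 306 248 [15. 15.] [ 0.467 -0.007] gauge -0.047 0.223
wrist 323 245 [18. 12.] [ 0.48  -0.005] gauge -0.034 0.226
scene 377 261 [12.2  5.2] [ 0.477 -0.007] gauge -0.037 0.224
(array([ 0.953, -0.719, -0.095]), array([ 0.003,  0.   , -0.001]))
```

All three offcuts are now on the bench, at gauge y ≈ 0.22 and past the plate's edge. Next I set the block down.

>>> play_rows(
  increments=[
    [[0.4,-0.3,0,0,0,0,-1],[0.8,-0.6,0,0,0,0,-1],[0.95,-0.72,0,0,0,0,-1],[0.95,-0.72,0.2,0,0,0,-1],[0.95,-0.72,0.45,0,0,0,-1],[0.95,-0.72,0.65,0,0,0,-1],[0.95,-0.72,0.69,0,0,0,-1],[0.95,-0.72,0.69,0,0,0,-1]],
  ],
)

```text
time: 11.0
position: [0.4174, 0.0895, 0.079]
tool_rot: [-2.337, -2.096, 0.003]
ft_force: [0.9, -0.3, -0.3]
grip_width: 0.665
grip_force: 20.0
```

```bash
python3 - <<'E'
from h import *
info(); print(plan(.42,.09,.0732,-6.1))
E
```

```text
t 11.0 pos [0.4174 0.0895 0.079 ] yang -6.21 F [ 0.9 -0.3 -0.3] w 57.9 g 20.0
(array([0.008, 0.025, 0.058]), array([-0.002,  0.   , -0.001]))
```

>>> play_rows(
  increments=[
    [[0,0,0.03,0,0,0,-1],[0,0,0.06,0,0,0,-1],[0,0,0.06,0,0,0,-1]],
  ],
)

```text
time: 11.3
position: [0.4187, 0.0893, 0.0742]
tool_rot: [2.339, 2.097, 0.0]
ft_force: [0.5, -0.5, -0.4]
grip_width: 0.66
grip_force: 20.0
```

>>> play_rows(
  increments=[
    [[0,0,0,0,0,0,0.5],[0,0,0,0,0,0,0.7],[0,0,0,0,0,0,0.9],[0,0,0,0,0,0,1],[0,0,0,0,0,0,1],[0,0,0,0,0,0,1]],
  ],
)

```text
time: 11.9
position: [0.4185, 0.0894, 0.074]
tool_rot: [2.339, 2.097, -0.0]
ft_force: [-0.4, 0.4, -0.6]
grip_width: 0.989
grip_force: 0.0
```

>>> play_rows(
  increments=[
    [[0,0,-0.1,0,0,0,1],[0,0,-0.3,0,0,0,1],[0,0,-0.6,0,0,0,1],[0,0,-1,0,0,0,1],[0,0,-1,0,0,0,1]],
  ],
)

```text
time: 12.4
position: [0.4217, 0.0904, 0.1794]
tool_rot: [2.334, 2.093, 0.012]
ft_force: [0.4, 0.2, 0.1]
grip_width: 1.0
grip_force: 0.0
```

```bash
python3 chips.py 6 wrist; python3 - <<'E'
from h import *
print(plan(.5255,-.2815,.172,-5.9))
im=cv2.imread("pics/wrist6.png")
E
```

```text
t 12.4 pos [0.4217 0.0904 0.1794] yang -6.22 F [0.4 0.2 0.1] w 87.0 g 0.0
wrist 510 337 [16.5 54. ] [ 0.586 -0.02 ] gauge 0.073 0.222
(array([-3.577,  1.448,  0.06 ]), array([ 0.004, -0.   , -0.004]))
```

>>> play_rows(
  increments=[
    [[-0.5,0.1,-0.2,0,0,0,1],[-1,0.3,-0.3,0,0,0,1],[-1,0.3,-0.3,0,0,0,1]],
  ],
)

```text
time: 12.75
position: [0.4381, -0.0187, 0.2045]
tool_rot: [2.345, 2.088, -0.001]
ft_force: [-0.7, 0.2, -0.6]
grip_width: 0.999
grip_force: 0.0
```

>>> play_rows(
  increments=[
    [[-0.5,0.2,0,0,0,0,1],[-1,0.4,0,0,0,0,1],[-1,0.4,0,0,0,0,1]],
  ],
)

```text
time: 13.05
position: [0.4662, -0.1228, 0.203]
tool_rot: [2.347, 2.088, -0.003]
ft_force: [-0.2, 0.8, -0.7]
grip_width: 1.0
grip_force: 0.0
```

>>> play_rows(
  increments=[
    [[-0.5,0.2,0,0,0,0,1],[-1,0.4,0,0,0,0,1],[-1,0.4,0,0,0,0,1]],
  ],
)

```text
time: 13.35
position: [0.4947, -0.2264, 0.2027]
tool_rot: [2.346, 2.089, -0.003]
ft_force: [-0.6, -0.9, -1.0]
grip_width: 1.004
grip_force: 0.0
```

>>> play_rows(
  increments=[
    [[-0.5,0.2,0,0,0,0,1],[-1,0.3,0.1,0,0,0,1],[-1,0.3,0.1,0,0,0,1],[-1,0.3,0.1,0,0,0,1],[-1,0.3,0.1,0,0,0,1]],
  ],
)

```text
time: 13.85
position: [0.5145, -0.321, 0.1933]
tool_rot: [-2.335, -2.098, -0.001]
ft_force: [-0.2, 0.7, 0.2]
grip_width: 1.0
grip_force: 0.0
```

```bash
python3 - <<'E'
from h import *
s=info(); st,im=shot("wrist","w7.png")
for X in ([.5253,-.2814,.073],[.4711,-.2573,.018],[.461,-.1736,.015]): print(proj("wrist",X,st))
cv2.imwrite("pics/w7c.png",cv2.resize(im[60:300,250:490],(600,600),interpolation=cv2.INTER_CUBIC))
E
```

```text
t 13.85 pos [ 0.5145 -0.321   0.1933] yang -6.12 F [-0.2  0.7  0.2] w 87.0 g 0.0
[332.28451045 205.52907319]
[259.59815449 170.80463864]
[228.49716249  56.27346045]
```

View pics/w7c.png

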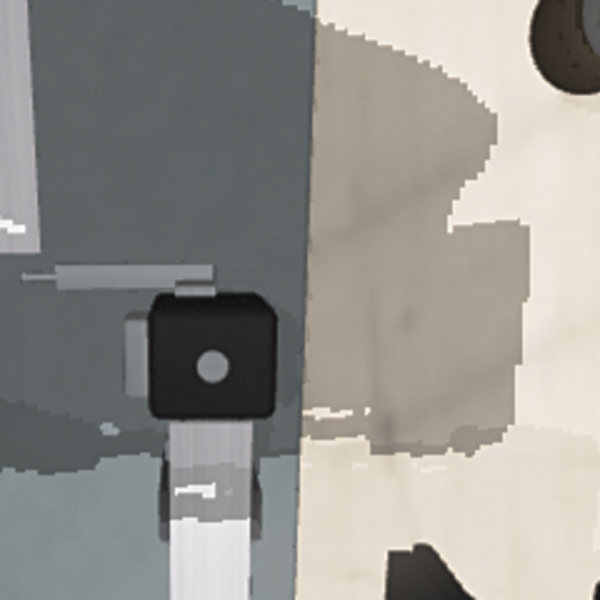

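The head's top centre is at crop (213,364), which is full-image (335,205), and the pointer tip is at (259,171). Both agree with my earlier estimates to about 1 mm.

```bash
python3 - <<'E'
from h import *
st=info(); yg=np.array([.1025,.9947]);xg=np.array([.9947,-.1025])
hd=ray("wrist",335,205.6,.073,st)[:2]; tip=ray("wrist",258.8,170.8,.018,st)[:2]; print(hd,tip,(tip-hd)@xg,(tip-hd)@yg)
print(plan(*(hd-.0005*xg),.103,-5.9))
E
```

```text
t 13.9 pos [ 0.5147 -0.3207  0.1938] yang -6.07 F [ 0.7  0.2 -0.3] w 86.4 g 0.0
[ 0.52736566 -0.28151438] [ 0.47070776 -0.25714154] -0.05885582231925362 0.018436231756572236
(array([0.402, 0.08 , 0.908]), array([-0.   , -0.001, -0.002]))
```

>>> play_rows(
  increments=[
    [[0.4,0.08,0,0,0,0,1],[0.4,0.08,0,0,0,0,1],[0.4,0.08,0.3,0,0,0,1],[0.4,0.08,0.6,0,0,0,1],[0.4,0.08,0.8,0,0,0,1],[0.4,0.08,0.9,0,0,0,1],[0.4,0.08,0.9,0,0,0,1]],
  ],
)

```text
time: 14.6
position: [0.5261, -0.2828, 0.1031]
tool_rot: [-2.335, -2.098, 0.001]
ft_force: [0.3, 0.3, 0.1]
grip_width: 1.003
grip_force: 0.0
```

```bash
python3 - <<'E'
from h import *
st=info(); print(plan(.5269,-.2815,.103,-5.9))
E
```

```text
t 14.6 pos [ 0.5261 -0.2828  0.1031] yang -6.11 F [0.3 0.3 0.1] w 87.3 g 0.0
(array([0.014, 0.007, 0.001]), array([-0.001, -0.001, -0.002]))
```

Close gently on the head.

>>> play_rows(
  increments=[
    [[0.01,0.007,0,0,0,0.002,0.4],[0.01,0.007,0,0,0,0.002,0.1],[0.01,0.007,0,0,0,0.002,-1],[0.01,0.007,0,0,0,0.002,-1],[0.01,0.007,0,0,0,0.002,-1],[0.01,0.007,0,0,0,0.002,-1],[0.01,0.007,0,0,0,0.002,-1],[0.01,0.007,0,0,0,0.002,-1]],
  ],
  squeeze=20,
)

```text
time: 15.4
position: [0.5261, -0.2836, 0.1039]
tool_rot: [-2.341, -2.092, 0.003]
ft_force: [-4.9, 1.2, 3.2]
grip_width: 0.404
grip_force: 20.0
```

```bash
python3 - <<'E'
from h import *
st=info(); print(plan(.5269,-.2815,.103,-5.9))
E
```

```text
t 15.4 pos [ 0.5261 -0.2836  0.1039] yang -6.42 F [-4.9  1.2  3.2] w 35.2 g 20.0
(array([0.022, 0.005, 0.009]), array([-0.002, -0.   , -0.006]))
```

>>> play_rows(
  increments=[
    [[0.05,0,0,0,0,0,-1],[0.15,0,0,0,0,0,-1],[0.27,0,0,0,0,0,-1],[0.4,-0.002,0,0,0,0,-1],[0.53,-0.002,0,0,0,0,-1],[0.66,-0.003,0,0,0,0,-1],[0.76,-0.003,0,0,0,0,-1],[0.82,-0.003,0,0,0,0,-1]],
  ],
)

```text
time: 16.2
position: [0.5343, -0.2032, 0.1039]
tool_rot: [-2.342, -2.093, 0.007]
ft_force: [-7.0, -3.7, 3.9]
grip_width: 0.4
grip_force: 20.0
```

>>> play_rows(
  increments=[
    [[0,0,0,0,0,0,-1],[0,0,0,0,0,0,-1],[0,0,0,0,0,0,-1]],
  ],
)

```text
time: 16.5
position: [0.5343, -0.2035, 0.1039]
tool_rot: [-2.342, -2.092, 0.006]
ft_force: [-7.1, -2.1, 4.1]
grip_width: 0.398
grip_force: 20.0
```

```bash
python3 - <<'E'
from h import *
st=info(); yg=np.array([.1025,.9947]); p0=np.array([.5261,-.2836]); print("travel",(st["position"][:2]-p0)@yg)
st,im=shot("wrist","w8.png"); shot("top","t8.png")
ln=np.array([.461,-.1736]); xg=np.array([.9947,-.1025])
for k in (-.02,0,.02): print(proj("wrist",[*(ln+k*xg),.015],st).round(1))
print("tip exp",proj("wrist",[*(np.array([.4709,-.2572])+.082*yg),.018],st))
g=cv2.cvtColor(im,cv2.COLOR_BGR2GRAY)
u,v=proj("wrist",[*ln,.015],st).astype(int)
print(u,v); 
for uu in range(u-50,u+60,6): print(uu,g[max(0,v-18):v+18,uu].tolist())
E
```

```text
t 16.5 pos [ 0.5343 -0.2035  0.1039] yang -6.46 F [-7.1 -2.1  4.1] w 34.6 g 20.0
travel 0.08049649771453554
[155.6 247.3]
[190.2 247. ]
[224.9 246.7]
tip exp [220.60087504 248.59469266]
190 247
140 [150, 150, 150, 152, 150, 151, 151, 151, 150, 151, 150, 150, 149, 151, 149, 150, 150, 150, 150, 150, 150, 150, 149, 150, 150, 149, 148, 148, 148, 147, 148, 148, 147, 148, 150, 151]
146 [151, 150, 151, 149, 149, 150, 150, 150, 150, 151, 151, 151, 150, 150, 150, 148, 149, 149, 146, 146, 146, 146, 147, 148, 148, 146, 146, 146, 146, 145, 146, 146, 146, 146, 146, 146]
152 [239, 239, 240, 227, 204, 199, 199, 178, 156, 150, 146, 146, 147, 145, 142, 144, 147, 149, 147, 148, 147, 146, 146, 146, 146, 146, 146, 147, 145, 147, 146, 145, 145, 145, 145, 146]
158 [210, 89, 141, 237, 236, 234, 233, 233, 233, 233, 233, 233, 233, 233, 234, 237, 202, 86, 22, 80, 242, 239, 234, 234, 234, 234, 234, 235, 235, 235, 236, 237, 240, 241, 210, 236]
164 [209, 87, 137, 236, 235, 232, 232, 232, 233, 232, 233, 233, 233, 233, 232, 203, 241, 122, 29, 80, 244, 240, 235, 234, 234, 234, 234, 234, 234, 233, 233, 234, 238, 246
[... 1813 characters left out ...]
148, 148, 148]
230 [89, 99, 100, 99, 99, 101, 101, 105, 106, 106, 118, 118, 129, 133, 136, 148, 94, 41, 45, 110, 99, 105, 129, 135, 125, 131, 144, 146, 146, 145, 146, 145, 143, 145, 144, 145]
236 [99, 98, 100, 99, 99, 100, 100, 99, 101, 100, 102, 100, 102, 102, 101, 101, 101, 102, 98, 99, 85, 107, 133, 135, 122, 94, 87, 89, 90, 89, 90, 90, 89, 90, 90, 89]
242 [100, 100, 101, 101, 100, 100, 100, 101, 99, 99, 99, 98, 100, 100, 91, 83, 93, 119, 129, 130, 129, 129, 129, 125, 125, 114, 111, 112, 112, 100, 89, 88, 90, 90, 90, 90]
248 [100, 101, 101, 100, 100, 100, 101, 100, 99, 99, 100, 100, 99, 92, 89, 82, 95, 120, 129, 129, 130, 129, 129, 125, 125, 126, 125, 113, 112, 99, 92, 90, 90, 90, 90, 90]
```

```bash
python3 - <<'E'
from h import *
st=info(); im=cv2.imread("pics/w8.png"); yg=np.array([.1025,.9947])
L=ray("wrist",210,246.8,.015,st)[:2]
for u,v in ((230,252.2),(236,252),(222,252)):
    p=ray("wrist",u,v,.018,st)[:2]; print(p,"remaining",(L-p)@yg)
L2=ray("wrist",160,246.9,.015,st)[:2]; d=L2-L; print("line dir angle",np.degrees(np.arctan2(d[1],d[0])))
cv2.imwrite("pics/w8c.png",cv2.resize(im[215:280,140:270],(780,390),interpolation=cv2.INTER_CUBIC))
E
```

```text
t 16.6 pos [ 0.5343 -0.2036  0.1038] yang -6.46 F [-6.9 -3.4  4.5] w 34.7 g 20.0
[ 0.48418084 -0.1783709 ] remaining 0.0023913836738922115
[ 0.48759943 -0.1786337 ] remaining 0.0023023820205198696
[ 0.47967571 -0.17774522] remaining 0.002230790984555841
line dir angle 173.7183846227227
```

View pics/w8c.png

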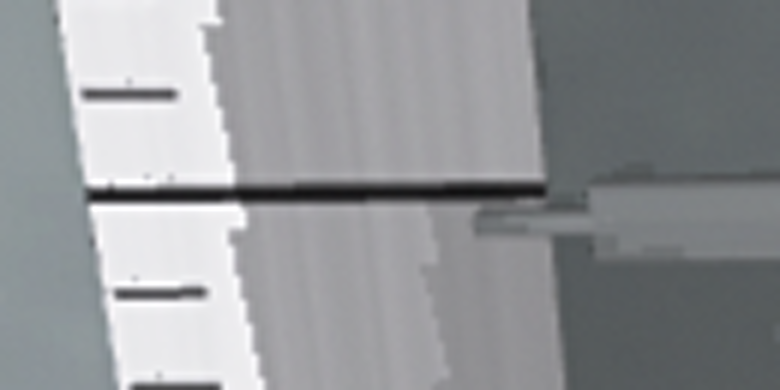

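The tip is at crop (475–590, 222) and the long line is at crop row 191, so the pointer is about 2.3 mm short. That crop was my 11th view, one over the limit, so from here I check by numbers only.

>>> play_rows(
  increments=[
    [[0.012,0,0,0,0,0,-1],[0.023,0,0,0,0,0,-1],[0.023,0,0,0,0,0,-1],[0.023,0,0,0,0,0,-1]],
  ],
)

```text
time: 17.0
position: [0.5345, -0.2013, 0.1039]
tool_rot: [-2.342, -2.092, 0.007]
ft_force: [-7.2, -1.9, 4.4]
grip_width: 0.398
grip_force: 20.0
```

```bash
cat > tip.py <<'E'
from h import *
info(); st,im=shot("wrist","w9.png"); yg=np.array([.1025,.9947]); g=cv2.cvtColor(im,cv2.COLOR_BGR2GRAY)
for u in (160,180,200,210):
    c=255-g[235:272,u].astype(float); c=c-np.median(c); c[c<40]=0; print("line",u,(c@np.arange(235,272)/c.sum()).round(2) if c.sum() else None)
for u in range(216,246,3): print(u,g[240:266,u].tolist())
E
python3 tip.py
```

```text
t 17.0 pos [ 0.5345 -0.2013  0.1039] yang -6.46 F [-7.2 -1.9  4.4] w 34.6 g 20.0
line 160 254.94
line 180 250.18
line 200 250.15
line 210 250.09
216 [161, 161, 161, 162, 163, 162, 147, 147, 151, 71, 16, 46, 145, 149, 146, 146, 145, 146, 144, 145, 144, 145, 144, 145, 144, 144]
219 [161, 160, 161, 159, 161, 159, 145, 145, 144, 67, 63, 102, 115, 112, 128, 141, 143, 141, 143, 143, 143, 142, 143, 143, 143, 144]
222 [165, 165, 165, 165, 165, 150, 147, 149, 151, 76, 84, 111, 116, 111, 133, 146, 148, 147, 146, 145, 145, 146, 145, 145, 145, 145]
225 [161, 162, 161, 162, 161, 162, 164, 166, 149, 76, 87, 112, 117, 110, 131, 146, 146, 146, 146, 147, 145, 146, 147, 148, 147, 147]
228 [162, 162, 162, 162, 162, 161, 163, 165, 122, 63, 96, 130, 120, 111, 130, 144, 146, 146, 147, 145, 146, 147, 146, 146, 145, 145]
231 [98, 100, 102, 101, 105, 103, 101, 104, 94, 78, 102, 132, 133, 123, 120, 134, 145, 147, 146, 146, 145, 146, 146, 145, 145, 145]
234 [101, 99, 100, 98, 101, 100, 102, 92, 89, 81, 105, 132, 137, 123, 95, 89, 88, 89, 89, 89, 87, 88, 89, 88, 88, 88]
237 [102, 100, 101, 101, 101, 101, 101, 96, 90, 82, 106, 133, 136, 122, 94, 89, 87, 89, 90, 89, 90, 90, 90, 88, 89, 89]
240 [100, 100, 100, 100, 89, 91, 120, 129, 130, 130, 129, 135, 133, 127, 114, 113, 112, 113, 101, 90, 90, 89, 90, 90, 90, 90]
243 [99, 101, 100, 89, 82, 92, 119, 129, 129, 129, 129, 128, 126, 125, 114, 111, 111, 112, 100, 91, 90, 89, 89, 90, 90, 90]
```

```bash
python3 - <<'E'
from h import *
st=ctrl.get_state(); yg=np.array([.1025,.9947])
L=ray("wrist",210,250.1,.015,st)[:2]
for u,v,z in ((225,251.8,.0195),(234,252,.0195),(243,251.8,.0195),(234,252,.018)):
    p=ray("wrist",u,v,z,st)[:2]; print(p.round(4),"remaining",((L-p)@yg).round(5))
E
python3 chips.py 9 top scene
```

```text
[ 0.4821 -0.1752] remaining -0.00036
[ 0.4872 -0.1759] remaining -0.00019
[ 0.4922 -0.1763] remaining -0.00026
[ 0.4867 -0.1763] remaining 0.0003
t 17.05 pos [ 0.5345 -0.2013  0.1039] yang -6.47 F [-7.4 -2.8  4.9] w 34.5 g 20.0
top 348 275 [ 5.8 16.3] [ 0.48  -0.006] gauge -0.034 0.225
scene 377 261 [11.6  5.5] [ 0.478 -0.007] gauge -0.036 0.224
```

```bash
python3 -c "
from h import *
info(); print(ctrl.close_job())"
```

```text
t 17.15 pos [ 0.5345 -0.2013  0.1039] yang -6.47 F [-7.3 -2.4  4.9] w 34.6 g 20.0
the job is handed in; nothing more can be done
None
```

I handed the job in at 17 s: the three offcuts are on the bench, the block is set down clear of the gauge (not re-imaged after release), and the arm is held with its pointer within about 0.3 mm of the long line; I viewed 11 pictures, one over the limit of 10.

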